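# Re-plate a conveyor clutch: friction disc, then separator plate, ears alternating

## Task

Rebuild the conveyor clutch on its stand: put the brown friction disc on the brass splined spindle with its ear pointing the opposite way to the ear of the bottom plate that is already there, then the steel separator plate on top with its ear back on the same side as the bottom plate's. The spindle's teeth do not stand square to the stand, so feel for the slots under a light push, turning the plate until it drops in, and never force it; both must lie flat and fully home on one another and be let go, with the pots and other things left where they are.

Things in the scene. Friction and masses are not known exactly. Their poses are not given: they have to be found in the camera images.
- hub: Clutch stand, fixed to the table: grey foot 100x100x12 mm, red mark on its +x edge, dark column 42 mm across, brass splined spindle on its z axis. Origin: centre of the foot's underside. The spindle was left turned from the stand's x axis by up to 0.6 rad either way, different each time and not in this pose: see its teeth or bottom-plate ear, or feel for it.
- seat (a point): Point on the spindle's axis 58 mm up, where the disc's underside must rest (fixed to the stand, does not show the spindle's angle). Below it, turning with the spindle, the fixed steel bottom plate: 48 mm across, 9 mm thick, its ear 14 mm wide reaching out to 41 mm, roughly to the stand's +x. So the disc's ear goes to -x; the steel plate then rests at 67 mm, ear to +x.
- nose (a point): Tip of the spindle on its axis, 96 mm up (fixed to the stand, does not show its angle). Four teeth in a cross, one in line with the bottom plate's ear, 7 mm wide, reach 17 mm out, 58 to 82 mm high. Core 21.4 mm across, plain from 82 to 88 mm as a pilot, then tapering to 11 mm. Turning the spindle takes 0.2 N m, so light rubbing does not turn it. Over 40 N harms it.
- disc: Brown friction disc, 9 mm thick, 58 mm across, two flat sides 54 mm apart (y = +-27 mm) for the fingers, 0.09 kg. Origin: centre of its underside, z up; ear (14 mm wide, out to 42 mm) along +x. Hole: 23 mm bore with 4 slots in a cross along x and y, 9.2 mm wide, out to 18.4 mm; drops on within about 0.06 rad. Starts flat on a wooden block 40 mm high, 40 mm across.
- plate: Bright steel separator plate, 9 mm thick, 68 mm across, two flat sides 62 mm apart (y = +-31 mm) for the fingers, 0.16 kg. Origin: centre of its underside, z up; ear (14 mm wide, out to 47 mm) along +x. Same hole as the disc. Starts flat on a second wooden block 40 mm high, 40 mm across.
- disc_ear (a point): Point on the disc's ear, 36 mm from its centre along its +x, at mid-thickness.
- plate_ear (a point): Point on the steel plate's ear, 41 mm from its centre along its +x, at mid-thickness.
- pot_pink: Pink glazed pot, 84 mm across, 75 mm high, standing beyond the stand; leave alone. Origin: centre of its underside.
- pot_amber: Amber glazed pot, 72 mm across, 70 mm high, beyond on the left; leave alone. Origin: centre of its underside.
- pot_green: Green glazed bowl, 100 mm across, 55 mm high, beyond on the right; leave alone. Origin: centre of its underside.
- wrench: Steel wrench lying on the right; leave alone. Origin: middle of its underside.
- screwdriver: Screwdriver lying on the left; leave alone. Origin: middle of its underside.
- spacer: Aluminium spacer ring, 44 mm across, 8 mm high, lying beyond the stand on the left; leave alone. Origin: centre of its underside.
There are look-alikes about, which are no part of the job. There is more than one size of the plate; the job needs the larger.

How it is judged:
By the outcome, as a careful person would: the job done as asked, in the order asked, and still so for the second after the job is handed in, with the robot touching nothing.
It also fails if it takes over 72 s, if anything falls off the work surface, if the arm or the gripper's body presses on something with over 40 N, if the wrist force passes 120 N, or if a joint passes its speed limit or range.

## Robot

A 6-joint arm with a two-finger parallel gripper is mounted at the origin on the work surface. World frame = base frame: x ahead of the robot, y to its left, z up, the work surface at z = 0. Lengths are in m, angles in rad, forces in N, time in s.
With the tool pointing down it reaches from about 0.35 to 0.85 m from the base axis. Payload 8.1 kg.
Tool frame: the origin (TCP) lies at the very end of the fingers, on their centre line; the grasp point (between the pads) lies ctrl.grip_depth behind it (ctrl.grip_depth is the distance from the TCP to the grasp point, in m); z points along the fingers, y is the direction in which the jaws open and shut (so a half turn about z gives the same grasp; the last joint's range is limited). The gripper opens to 93 mm and grips with 3 to 60 N. Pads are 15 mm wide; open, the fingers measure 128 mm over their backs; the gripper's body (75 mm by 188 mm) begins 65 mm behind the grasp point.
Start: joints at [-1.335, 0.13, 1.488, -0, 1.523, -0.085], TCP at [0.189, -0.569, 0.219] pointing down, gripper open.
Joint ranges: [-2.96, 2.96], [-0.89, 2.26], [0.02, 2.5], [-1.34, 4.48], [0, 2.73], [-2.66, 2.66]. Speed limits (rad/s): [2.39, 2.39, 2.79, 3.14, 3.14, 3.14].

## Interface

Orientations are given as a unit quaternion [w, x, y, z].
In Python, from bench import ctrl, optics, ticket, status gives the robot as it stands. The module is installed in compiled form; this text tells all that it offers. Calls block until the motion is done:
- ctrl.move_pose(position, orientation): joint-space move of the TCP to a pose.
- ctrl.move_straight(position, orientation=None, v=0.15): straight line of the TCP; orientation=None keeps the orientation; v is the mean speed in m/s.
- ctrl.move_joints(angles): joint-space move.
- ctrl.grip(opening, newtons=None): opening from 0.0 (shut) to 1.0 (fully open); newtons is the grip in N (None keeps the last); returns when the fingers have stopped.
- ctrl.sleep(seconds).
- ctrl.inverse_kinematics(position, orientation): joint angles nearest the present ones, or None.
- optics.grab_frame(name): name is "side" or "top" or "wrist"; returns a dict with "image" (400x640x3 uint8, blue, green, red), "fx", "fy", "cx", "cy" (pixels), "rvec" (rotation vector, rad) and "tvec" (3), from world to camera coordinates, as OpenCV has them; the wrist camera has in their place "T_tool_cam" (4x4, takes a point from camera to tool coordinates, whose origin is the TCP and whose axes are the flange's). Camera axes: x right, y down, z forward; pixel columns grow to the right and rows downward; lengths in m; the calibration is good to about 2 mm. A picture is of the moment at which its call begins: read the wrist's pose just before it. There is no depth.
A pose or a line that the arm cannot do raises ctrl.MotionError and nothing moves.
- ticket.sign_off(): hands the job in, once; it reports no verdict.
Readings, each from a call of its own:
- status.current_time(): time.
- status.current_q(): joint angles.
- status.current_joint_velocities(): joint speeds.
- status.current_tau(): joint torques, N m.
- status.current_tool_pos(): TCP position.
- status.current_tool_rot(): TCP orientation.
- status.current_wrist_force(): force on the tool from outside, world axes, zero at the start.
- status.current_moment(): the same for the moment, N m.
- status.current_opening(): opening from 0.0 (shut) to 1.0 (fully open).
Only numpy, scipy, OpenCV 4.12 (cv2) and the standard library are available. Lean on these libraries where they do the work, as an engineer would, in place of code of your own. Each camera call takes 0.05 s, during which the arm holds its last target. There are 200 camera calls.

## Working session

There is one attempt and no reset: what is moved stays moved. The work goes in short steps, each a Python script; the robot and the scene stay as the last script left them, time stands still between calls to the robot, and variables do not carry over. Pictures are saved under pics/ and viewed, about 8 in all and at most 12, crops included, and the job is handed in when it is done.

```bash
mkdir -p pics; cat > h.py <<'E'
import numpy as np, cv2
from bench import ctrl, optics, ticket, status
from scipy.spatial.transform import Rotation as R
def down(yaw): # tool z down, tool y axis at angle yaw+90deg... R=Rz(yaw)*Rx(pi)
    q=(R.from_euler('z',yaw)*R.from_euler('x',np.pi)).as_quat(); return [q[3],q[0],q[1],q[2]]
def rot(q): return R.from_quat([q[1],q[2],q[3],q[0]]).as_matrix()
def cam(name):
    if name=='wrist':
        p=np.array(status.current_tool_pos()); Q=rot(status.current_tool_rot())
    f=optics.grab_frame(name)
    K=np.array([[f['fx'],0,f['cx']],[0,f['fy'],f['cy']],[0,0,1]])
    if name=='wrist':
        T=np.eye(4);T[:3,:3]=Q;T[:3,3]=p;W=T@np.array(f['T_tool_cam']);Rw=W[:3,:3].T;t=-Rw@W[:3,3]
    else:
        Rw=cv2.Rodrigues(np.array(f['rvec'],float))[0];t=np.array(f['tvec'],float).ravel()
    return f['image'],K,Rw,t
def save(name,fn):
    im,K,Rw,t=cam(name); cv2.imwrite(f'pics/{fn}.png',im); np.savez(f'pics/{fn}.npz',K=K,R=Rw,t=t); return im
def load(fn):
    d=np.load(f'pics/{fn}.npz'); return d['K'],d['R'],d['t']
def onplane(fn,uv,z):
    K,Rw,t=load(fn); d=Rw.T@np.linalg.inv(K)@np.array([uv[0],uv[1],1.]); c=-Rw.T@t
    return c+d*(z-c[2])/d[2]
def proj(fn,X):
    K,Rw,t=load(fn); x=K@(Rw@np.array(X,float)+t); return x[:2]/x[2]
def tri(obs):
    A=[];b=[]
    for fn,uv in obs:
        K,Rw,t=load(fn); d=Rw.T@np.linalg.inv(K)@np.array([uv[0],uv[1],1.]); d/=np.linalg.norm(d); c=-Rw.T@t
        P=np.eye(3)-np.outer(d,d); A.append(P); b.append(P@c)
    A=np.vstack(A);b=np.hstack(b); x=np.linalg.lstsq(A,b,rcond=None)[0]; return x,np.linalg.norm(A@x-b)
E
python3 - <<'E'
from h import *
a=save('top','top0');b=save('side','side0')
print(status.current_time(),ctrl.grip_depth,status.current_tool_rot(),status.current_wrist_force())
for n in('top0','side0'):
    K,Rw,t=load(n);print(n,K[0,0],(-Rw.T@t).round(3),Rw[2].round(2))
f=optics.grab_frame('wrist');print(np.array(f['T_tool_cam']).round(3))
E
```

```text
0.1 0.0188 [-8.26814472e-04  9.87159851e-01  1.59733341e-01 -7.23590529e-05] [-0.57575747  0.716032    0.3611539 ]
top0 427.5233990421107 [ 0.443 -0.016  1.412] [ 0.12  0.02 -0.99]
side0 410.0292219145104 [0.287 0.912 0.728] [ 0.28 -0.78 -0.57]
[[ 0.    -0.963 -0.269  0.075]
 [ 1.    -0.     0.001  0.001]
 [-0.001 -0.269  0.963 -0.167]
 [ 0.     0.     0.     1.   ]]
```

View pics/top0.png

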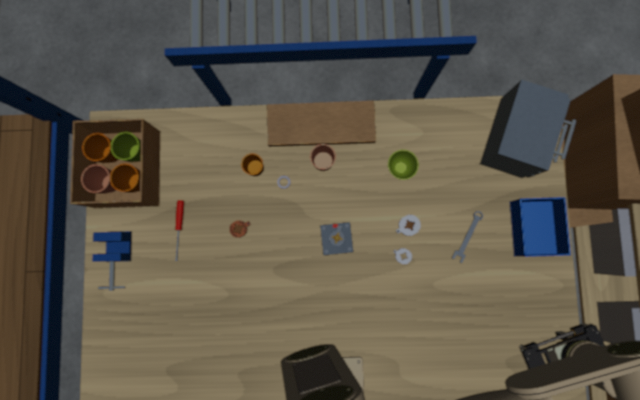

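View pics/side0.png

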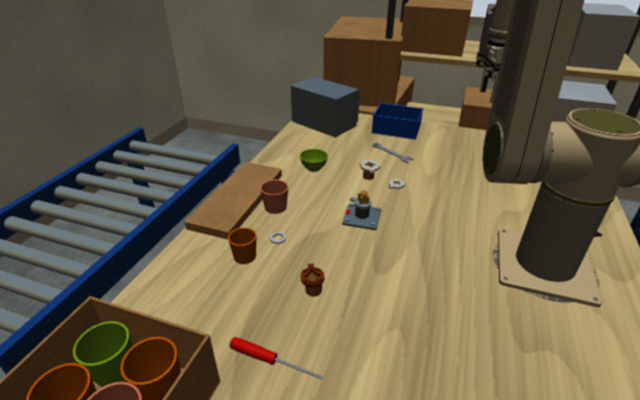

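The top view shows the stand at (337,238), the brown disc at (239,229), the larger plate, on its block, at (409,226), and a smaller look-alike flat on the table at (403,257). I'll go to the wrist camera for closer views. The disc is first.

```bash
python3 - <<'E'
from h import *
for n,uv,z in(('disc',(239,229),.049),('hub',(337,238),.06),('plate',(409,226),.049),('small',(403,257),.009)): print(n,onplane('top0',uv,z).round(4))
# wrist views: camera is 75mm along tool +x, tilted; view objects from ~0.2 above
def view(xy,fn,yaw,h=0.20):
    # offset so that the object is at image centre: tool pos such that cam axis hits xy
    Q=rot(down(yaw)); T=np.array(optics.grab_frame('wrist')['T_tool_cam'])
    # ray
    c=Q@T[:3,3]; d=Q@T[:3,2]; s=(0.05-(h+c[2]))/d[2]; off=(c+d*s)[:2]
    p=[xy[0]-off[0],xy[1]-off[1],h]
    try: ctrl.move_pose(p,down(yaw))
    except ctrl.MotionError as e: print(fn,e); return
    save('wrist',fn); print(fn,status.current_time(),np.round(p,3),status.current_q().__repr__())
view(onplane('top0',(409,226),.049)[:2],'w_plate',0,.2)
view(onplane('top0',(337,238),.06)[:2],'w_hub',0,.2)
view(onplane('top0',(239,229),.049)[:2],'w_disc',0,.2)
ims=[cv2.imread(f'pics/{f}.png') for f in('w_plate','w_hub','w_disc')]
# crops of the central 266 columns
cv2.imwrite('pics/m1.png',np.hstack([i[:,187:453] for i in ims]))
E
```

```text
disc [0.5229 0.271  0.049 ]
hub [ 0.4848 -0.0414  0.06  ]
plate [ 0.5165 -0.2709  0.049 ]
small [ 0.419  -0.2538  0.009 ]
w_plate 1.9167 [ 0.53 -0.27  0.2 ] array([-5.58573133e-01,  1.24781752e-01,  1.52821014e+00, -2.92258220e-04,
        1.48850202e+00,  1.01340322e+00])
w_hub 2.9417 [ 0.498 -0.04   0.2  ] array([-1.85497090e-01, -1.34129316e-01,  1.78607629e+00, -5.10727219e-04,
        1.48914481e+00,  1.38656200e+00])
w_disc 4.2417 [0.536 0.272 0.2  ] array([ 3.82048381e-01,  1.41423340e-01,  1.51007989e+00, -4.70334003e-04,
        1.49013803e+00,  1.95456843e+00])
```

View pics/m1.png

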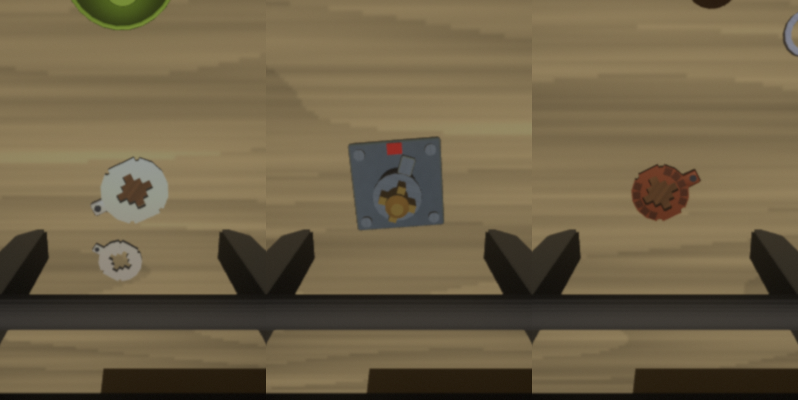

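The wrist views at full-frame coordinates show:
- **Plate:** about (322,190), ear to the lower left.
- **Hub:** its foot is centred near (317,183), the ear points up and slightly right, and the spindle nose is at (318,205).
- **Disc:** about (315,192), ear to the upper right.

I'll enlarge these for exact pixels and add the top crops for height.

```bash
python3 - <<'E'
from h import *
def crop(fn,c,h,S):
    im=cv2.imread(f'pics/{fn}.png'); x,y=c
    k=cv2.resize(im[y-h:y+h,x-h:x+h],(S,S),interpolation=cv2.INTER_CUBIC)
    k=cv2.convertScaleAbs(k,alpha=1.5,beta=20)
    n=10 if h>30 else 5
    for i in range(0,2*h,n):
        p=int(i*S/2/h); L=12 if (i//n)%2==0 else 5
        cv2.line(k,(p,0),(p,L),(0,255,255),1); cv2.line(k,(0,p),(L,p),(0,255,255),1)
    return k
a=np.hstack([crop('w_plate',(320,190),45,266),crop('w_hub',(320,185),55,266),crop('w_disc',(318,192),45,266)])
b=np.hstack([crop('top0',(409,226),20,266),crop('top0',(337,238),25,266),crop('top0',(239,229),20,266)])
cv2.imwrite('pics/m2.png',np.vstack([a,b]))
E
```

```text
(no output)
```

View pics/m2.png

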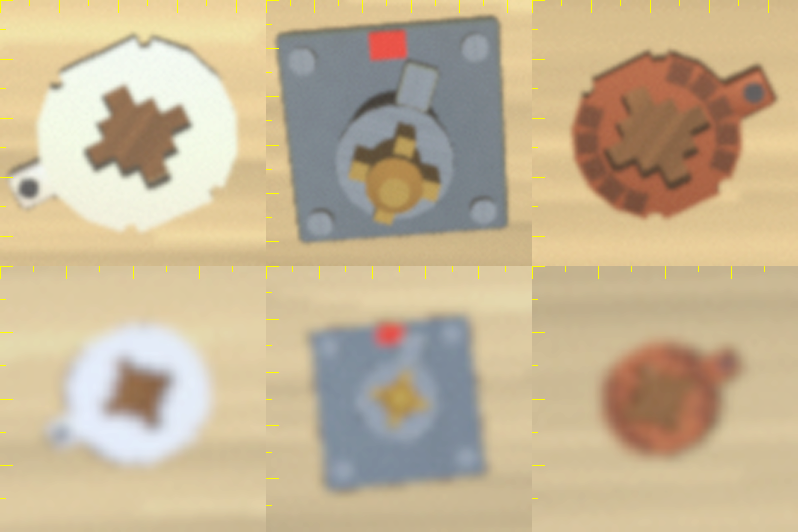

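```bash
python3 - <<'E'
from h import *
for n,w,t in(('plate',(321.4,190.4),(409.9,225.3)),('disc',(315.1,192.5),(238.4,228.9)),('nose',(317.9,209),(337,237.8)),('bplate',(318.3,196.8),(337.2,238))):
    f={'plate':'w_plate','disc':'w_disc'}.get(n,'w_hub'); x,r=tri([(f,w),('top0',t)]); print(n,x.round(4),'res',round(r,4))
P=onplane('w_plate',(321.4,190.4),.049);E=onplane('w_plate',(284.5,208.6),.049);d=E-P;print('plate',P,np.linalg.norm(d),np.arctan2(d[1],d[0]))
P=onplane('w_disc',(315.1,192.5),.049);E=onplane('w_disc',(347.8,178.1),.049);d=E-P;print('disc',P,np.linalg.norm(d),np.arctan2(d[1],d[0]))
s=.4135;o=np.array([265,130])
F=np.array([onplane('w_hub',o+s*np.array(c),.012)[:2] for c in((11,35),(231,17),(242,226),(35,242))])
print('foot',F.mean(0),np.linalg.norm(F[0]-F[2]),np.arctan2(*(F[0]-F[3])[::-1]),np.arctan2(*(F[1]-F[2])[::-1]))
P=onplane('w_hub',(318.3,196.8),.058);E=onplane('w_hub',(329.3,157.3),.058);d=E-P;N=onplane('w_hub',(317.9,209),.096);print('bplate',P,E,np.linalg.norm(d),np.arctan2(d[1],d[0]),'nose',N)
d=(E[:2]-N[:2]);print(np.arctan2(d[1],d[0]), np.linalg.norm(d))
d=(E[:2]-F.mean(0));print(np.arctan2(d[1],d[0]), np.linalg.norm(d))
E
```

```text
plate [ 0.5193 -0.274   0.0448] res 0.0011
disc [0.5237 0.2743 0.0425] res 0.0
nose [ 0.4844 -0.0408  0.0933] res 0.0
bplate [ 0.485  -0.0416  0.0565] res 0.0007
plate [ 0.52075744 -0.27332542  0.049     ] 0.04178609866445161 2.041811969657512
disc [0.52543918 0.27419507 0.049     ] 0.035397600964362515 -1.1447767288208321
foot [ 0.48554026 -0.04133484] 0.13853070446140459 0.07532324121697652 0.08573815007246322
bplate [ 0.48541636 -0.04104761  0.058     ] [ 0.52403036 -0.05144842  0.058     ] 0.03999022477975632 -0.2631088772646308 nose [ 0.48530772 -0.0407972   0.096     ]
-0.2684259972192717 0.04016081592511572
-0.2569495016499863 0.03979663627425873
```

The measurements agree: hub (0.4853,-0.0410), spindle angle about -0.262, disc ear at -1.145, plate ear at 2.042. Heights by triangulation match the text. Next I grasp the disc.

```bash
cat >> h.py <<'E'
HUB=np.array([.4853,-.0410]); SP=-.262
def F(n=5):
    s=[]
    for _ in range(n): s.append(np.r_[status.current_wrist_force(),status.current_moment()]); ctrl.sleep(.02)
    return np.mean(s,0)
def pick(xy,ear,yaw,z=.0445,N=20):
    g=ctrl.grip_depth
    ctrl.grip(1.0)
    ctrl.move_pose([*xy,z-g+.08],down(yaw))
    ctrl.move_straight([*xy,z-g],down(yaw),v=.1)
    ctrl.grip(0.0,N); ctrl.sleep(.1)
    print('open',status.current_opening()*93, F().round(2))
    ctrl.move_straight([*xy,z-g+.09],down(yaw),v=.12)
    print('lift',status.current_opening()*93, F().round(2),status.current_time())
E
python3 - <<'E'
from h import *
pick((.5245,.2743),-1.145,np.pi-1.145)
g=ctrl.grip_depth
ctrl.move_pose([*HUB,.115+.0045-g+.015],down(SP))
ctrl.sleep(.2); print('base',F().round(2),status.current_tool_pos(),status.current_q(),status.current_time())
im=save('wrist','w_held1'); cv2.imwrite('pics/c1.png',cv2.convertScaleAbs(cv2.resize(im[110:310,220:420],(600,600),interpolation=cv2.INTER_CUBIC),alpha=1.4,beta=15))
# predicted bore centre (top face) and spindle
z=.115+.015+.009
for n,X in(('disc c',[*HUB,z]),('nose',[*HUB,.096]),('bplate',[*HUB,.058])):
    print(n,proj('w_held1',X),(proj('w_held1',X)-[220,110])*3)
E
```

```text
open 53.801522743129986 [-0.36  0.07  1.42 -0.04 -0.05 -0.01]
lift 53.79993360240041 [-0.2  -0.14 -1.25 -0.02 -0.12  0.  ] 9.0167
base [-0.17 -0.   -0.55  0.05  0.02 -0.01] [ 0.48541715 -0.04057053  0.11568185] [-1.88710528e-01 -1.03705317e-01  1.91583891e+00  2.81587284e-05
  1.32951276e+00  1.64290253e+00] 10.7833
disc c [319.1267928  266.17287329] [297.38037839 468.51861988]
nose [319.20003922 232.27490756] [297.60011767 366.82472268]
bplate [319.24339394 212.21062755] [297.73018183 306.63188266]
```

View pics/c1.png

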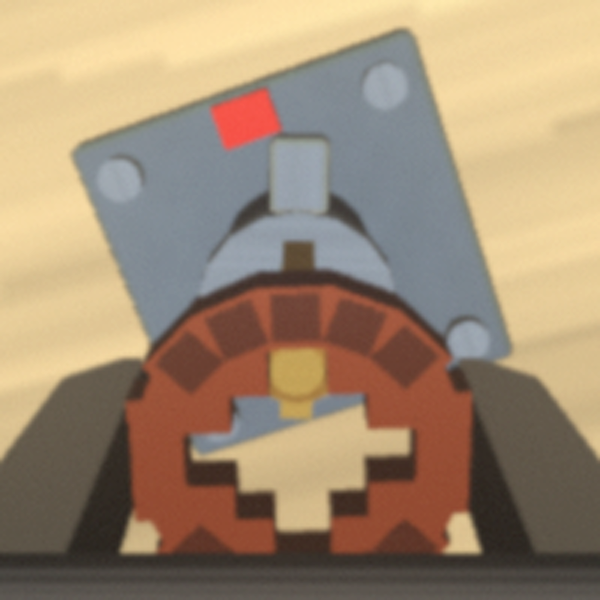

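```bash
python3 - <<'E'
from h import *
p=np.array(status.current_tool_pos());print(p, status.current_tool_rot(), down(SP))
u=np.array([np.cos(SP),np.sin(SP)]);v=np.array([-u[1],u[0]])
def o(x,y,z): 
    P=onplane('w_held1',(220+x/3,110+y/3),z)[:2]-HUB; return (P@u*1000).round(2),(P@v*1000).round(2)
print('disc c',o(301,460,p[2]+.0188+.0045), 'tcp',((p[:2]-HUB)@u*1000).round(2),((p[:2]-HUB)@v*1000).round(2))
print('disc top edge rim',o(300,284,p[2]+.0188+.0045))
print('nose',o(298.5,374.5,.096))
print('ear end(41,0)',o(299,138,.058),'ear sides',o(270,170,.058),o(328,170,.058),'front rim',o(298,213,.058))
print('tooth top tip?',o(298,242,.082))
c=[o(76,152,.012),o(408,30,.012),o(510,352,.012)];print('foot',c)
E
```

```text
[ 0.48541807 -0.04066669  0.11569011] [-2.18680402e-05  9.91490949e-01 -1.30175639e-01  1.05944388e-05] [np.float64(6.070768680632222e-17), np.float64(0.9914317638128686), np.float64(-0.13062563953108347), np.float64(-7.998513566915867e-18)]
disc c (np.float64(1.49), np.float64(-0.58)) tcp 0.03 0.35
disc top edge rim (np.float64(30.83), np.float64(-0.37))
nose (np.float64(-1.66), np.float64(-0.18))
ear end(41,0) (np.float64(40.4), np.float64(-0.25)) ear sides (np.float64(33.01), np.float64(6.39)) (np.float64(33.02), np.float64(-6.92)) front rim (np.float64(22.9), np.float64(-0.04))
tooth top tip? (np.float64(22.29), np.float64(-0.05))
foot [(np.float64(29.28), np.float64(61.04)), (np.float64(62.15), np.float64(-29.27)), (np.float64(-29.31), np.float64(-61.76))]
```

The spindle ear is vertical in the tool view, so the angle is right. The disc sits about 2 mm forward of the spindle centre along tool x. I'll shift by that, then lower with light force feedback.

```bash
cat >> h.py <<'E'
U=np.array([np.cos(SP),np.sin(SP)]);V=np.array([-U[1],U[0]])
def go(c,under,yaw,v=.05):
    ctrl.move_straight([*c,under+.0045-ctrl.grip_depth],down(yaw),v=v)
def lower(c,z0,z1,yaw,b,step=.001,fmax=5,gain=.00008,verbose=True):
    c=np.array(c,float); z=z0
    while True:
        go(c,z,yaw); f=F(3)-b
        t=status.current_tool_pos()
        if verbose: print(f'z {z*1e3:.1f} act {(t[2]+ctrl.grip_depth-.0045)*1e3:.2f} F {f[:3].round(1)} Mz {f[5]:.2f} c {((c-HUB)@U*1e3):.2f} {((c-HUB)@V*1e3):.2f}')
        if f[2]>fmax: return c,z,f
        if np.linalg.norm(f[:2])>1: c=c+gain*np.clip(f[:2],-8,8)
        if z<=z1+1e-6: return c,z,f
        z=max(z1,z-step)
E
python3 - <<'E'
from h import *
c=HUB-.0021*U+.0002*V
go(c,.102,SP,.08); ctrl.sleep(.2); b=F(8); print(b.round(2))
np.save('b.npy',b)
c,z,f=lower(c,.097,.078,SP,b)
np.save('c.npy',np.r_[c,z]); print(status.current_time(),status.current_opening()*93)
E
```

```text
[-0.04 -0.03 -0.52  0.06 -0.   -0.  ]
z 97.0 act 96.69 F [-0.5 -0.4 -0.1] Mz -0.03 c -2.10 0.20
z 96.0 act 96.01 F [-0.3  0.1  0.1] Mz -0.01 c -2.10 0.20
z 95.0 act 94.97 F [ 0.2  0.  -0.4] Mz 0.01 c -2.10 0.20
z 94.0 act 93.95 F [-0.  -0.5  0. ] Mz 0.04 c -2.10 0.20
z 93.0 act 92.94 F [ 0.1 -0.   0.3] Mz -0.03 c -2.10 0.20
z 92.0 act 91.97 F [ 0.1  0.  -0.1] Mz -0.02 c -2.10 0.20
z 91.0 act 90.95 F [ 0.5 -0.3 -0.4] Mz 0.01 c -2.10 0.20
z 90.0 act 89.96 F [ 0.2 -0.2  0.2] Mz -0.01 c -2.10 0.20
z 89.0 act 88.97 F [-0.3 -0.2 -0.1] Mz -0.01 c -2.10 0.20
z 88.0 act 87.95 F [ 0.  -0.3 -0.2] Mz 0.01 c -2.10 0.20
z 87.0 act 86.93 F [ 0.3 -0.2 -0.7] Mz 0.01 c -2.10 0.20
z 86.0 act 85.96 F [ 0.5  0.1 -0.4] Mz -0.02 c -2.10 0.20
z 85.0 act 84.96 F [ 0.2 -0.  -0.5] Mz 0.01 c -2.10 0.20
z 84.0 act 83.94 F [ 0.3 -0.4 -0.5] Mz 0.02 c -2.10 0.20
z 83.0 act 82.95 F [-0.1 -0.1 -0.3] Mz -0.02 c -2.10 0.20
z 82.0 act 82.01 F [ 0.3  0.6 -0.1] Mz 0.01 c -2.10 0.20
z 81.0 act 80.88 F [ 0.5  1.7 -0.7] Mz -0.04 c -2.10 0.20
z 80.0 act 79.94 F [0.  2.7 0.4] Mz -0.05 c -2.10 0.35
z 79.0 act 78.93 F [0.5 2.3 0.7] Mz -0.04 c -2.15 0.56
z 78.0 act 77.85 F [-0.7  1.7  0. ] Mz -0.01 c -2.16 0.75
17.6667 53.459853751070874
```

It passed the tooth tops at 82 mm with almost no force, so it is in the slots. I'll lower it on to the seat.

```bash
python3 - <<'E'
from h import *
c=np.load('c.npy')[:2];b=np.load('b.npy')
c,z,f=lower(c,.076,.060,SP,b,step=.002)
c,z,f=lower(c,.059,.057,SP,b,step=.0005,fmax=3)
np.save('c.npy',np.r_[c,z]); print(status.current_time(),status.current_opening()*93)
E
```

```text
z 76.0 act 75.80 F [-0.1  0.5 -1. ] Mz -0.01 c -2.25 0.86
z 74.0 act 73.84 F [-0.7 -0.  -0.7] Mz 0.01 c -2.25 0.86
z 72.0 act 71.86 F [-0.9  0.4 -0.5] Mz -0.01 c -2.25 0.86
z 70.0 act 69.87 F [-0.6  0.1 -0.8] Mz -0.01 c -2.25 0.86
z 68.0 act 67.88 F [-1.   0.1 -1. ] Mz 0.02 c -2.25 0.86
z 66.0 act 65.93 F [-0.9  0.3 -1.2] Mz 0.00 c -2.33 0.85
z 64.0 act 63.93 F [-0.9  0.5 -1. ] Mz 0.02 c -2.33 0.85
z 62.0 act 61.95 F [-0.4  0.4 -0.5] Mz -0.04 c -2.41 0.87
z 60.0 act 59.96 F [-0.5 -0.3 -0.6] Mz -0.01 c -2.41 0.87
z 59.0 act 59.00 F [ 0.2 -0.1 -0.4] Mz -0.02 c -2.41 0.87
z 58.5 act 58.50 F [-0.1 -0.3 -0.1] Mz -0.02 c -2.41 0.87
z 58.0 act 58.04 F [0.1 0.2 0.2] Mz 0.01 c -2.41 0.87
z 57.5 act 57.97 F [-3.1  0.8  6.2] Mz 0.02 c -2.41 0.87
21.5667 54.01166631397491
```

The disc is seated at 58.0 mm. I'll release it and pick up the plate, pausing above the stand for one look.

```bash
python3 - <<'E'
from h import *
c=np.load('c.npy')[:2]
go(c,.058,SP); ctrl.grip(1.0); print('after open',F().round(1))
go(c,.150,SP,.15)
ctrl.grip(1.0,25)
pick((.5200,-.2740),2.042,2.042,N=25)
c=HUB+.0007*V
ctrl.move_pose([*c,.135+.0045-ctrl.grip_depth],down(SP)); ctrl.sleep(.4)
p=np.array(status.current_tool_pos());print(p,status.current_q()[5],status.current_time())
im=save('wrist','w_held2'); cv2.imwrite('pics/c2.png',cv2.convertScaleAbs(cv2.resize(im[110:310,220:420],(600,600),interpolation=cv2.INTER_CUBIC),alpha=1.2,beta=15))
np.save('p2.npy',p)
for n,X in(('plate c',[*p[:2],p[2]+.0188+.0045]),('nose',[*HUB,.096]),('disc',[*HUB,.067])): print(n,((proj('w_held2',X)-[220,110])*3).round(1))
E
```

```text
after open [-0.3  0.5 -0.   0.   0.  -0. ]
open 61.689604221928796 [-0.55  0.36  2.44  0.06 -0.07  0.03]
lift 61.58206187729818 [ 0.02 -0.27 -1.2  -0.03 -0.11 -0.  ] 28.925
[ 0.48548235 -0.04036279  0.12070595] 1.6445382334016385 31.6167
plate c [294.6 468.5]
nose [298.7 357.7]
disc [298.7 312.1]
```

View pics/c2.png

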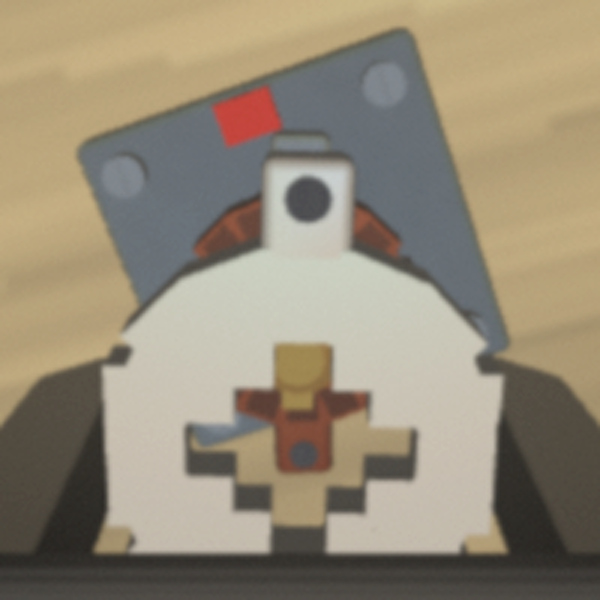

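The disc ear points to -x as asked, seen through the plate's bore at (303,455). The plate's ear is at (308,200) and its bore centre at about (302,452.5), turned about -0.025 rad. I'll correct both and lower it.

```bash
python3 - <<'E'
from h import *
p=np.load('p2.npy'); P=onplane('w_held2',(220+302/3,110+452.5/3),p[2]+.0188+.0045)[:2]-HUB
m=np.array([P@U,P@V])*1e3; t=np.array([(p[:2]-HUB)@U,(p[:2]-HUB)@V])*1e3
tgt=np.array([-.75,0.0]); cu=t+tgt-m; print('plate meas',m,'tcp',t,'cmd',cu)
c=HUB+cu[0]/1e3*U+cu[1]/1e3*V; yaw=SP+.02
go(c,.103,yaw,.08); ctrl.sleep(.3); b=F(8); np.save('b.npy',b)
c,z,f=lower(c,.097,.090,yaw,b,step=.002)
if f[2]<=5: c,z,f=lower(c,.089,.078,yaw,b)
np.save('c.npy',np.r_[c,z,yaw]); print(status.current_time(),status.current_opening()*93)
E
```

```text
plate meas [ 2.80987487 -0.51660366] tcp [0.01108574 0.66269514] cmd [-3.54878913  1.17929881]
z 97.0 act 96.60 F [-0.1 -0.8  0.1] Mz -0.02 c -3.55 1.18
z 95.0 act 94.97 F [-0.3  0.1  0.1] Mz -0.00 c -3.55 1.18
z 93.0 act 92.92 F [ 0.  -0.1 -0.6] Mz 0.01 c -3.55 1.18
z 91.0 act 90.89 F [ 0.4 -0.3 -0.3] Mz -0.00 c -3.55 1.18
z 90.0 act 89.98 F [-0.4 -0.6 -0.2] Mz -0.00 c -3.55 1.18
z 89.0 act 88.94 F [-0.3  0.  -0.1] Mz -0.05 c -3.55 1.18
z 88.0 act 87.93 F [ 0.3 -0.7 -0.3] Mz -0.04 c -3.55 1.18
z 87.0 act 86.96 F [0.1 0.5 0.2] Mz -0.01 c -3.55 1.18
z 86.0 act 85.95 F [ 0.  -0.5  0.3] Mz -0.04 c -3.55 1.18
z 85.0 act 84.94 F [-0.   0.1  0.4] Mz -0.00 c -3.55 1.18
z 84.0 act 83.98 F [-0.3 -0.6  0.1] Mz -0.00 c -3.55 1.18
z 83.0 act 82.97 F [-0.2 -0.7 -0.5] Mz 0.00 c -3.55 1.18
z 82.0 act 81.96 F [ 0.1  0.1 -0. ] Mz -0.01 c -3.55 1.18
z 81.0 act 80.95 F [ 0.1 -0.1 -0.2] Mz -0.01 c -3.55 1.18
z 80.0 act 79.96 F [ 0.3 -0.3  0.3] Mz -0.03 c -3.55 1.18
z 79.0 act 78.92 F [-0.2 -0.3 -0.4] Mz -0.02 c -3.55 1.18
z 78.0 act 77.96 F [-0.2  0.1  0.2] Mz 0.02 c -3.55 1.18
37.7667 61.64248759214888
```

```bash
python3 - <<'E'
from h import *
c=np.load('c.npy');yaw=c[3];c=c[:2];b=np.load('b.npy')
c,z,f=lower(c,.076,.068,yaw,b,step=.002)
c,z,f=lower(c,.0675,.066,yaw,b,step=.0005,fmax=3)
go(c,.067,yaw); ctrl.grip(1.0); print('open',F().round(1))
go(c,.150,yaw,.15)
back=HUB+.06*np.array([-1,0]); ctrl.move_straight([.47,-.041,.2],down(0),v=.15); ctrl.sleep(.2)
im=save('wrist','w_end'); save('side','s_end'); print(status.current_time(), status.current_wrist_force())
a=cv2.resize(im[120:260,250:390],(400,400),interpolation=cv2.INTER_CUBIC)
s=cv2.imread('pics/s_end.png'); s=cv2.resize(s[170:240,325:395],(400,400),interpolation=cv2.INTER_CUBIC)
cv2.imwrite('pics/end.png',cv2.convertScaleAbs(np.hstack([a,s]),alpha=1.2,beta=15))
E
```

```text
z 76.0 act 75.89 F [-0.2 -0.6 -0.3] Mz -0.01 c -3.55 1.18
z 74.0 act 73.87 F [ 0.  -0.2  0.3] Mz -0.00 c -3.55 1.18
z 72.0 act 71.90 F [-0.  -0.3  0.4] Mz 0.01 c -3.55 1.18
z 70.0 act 69.91 F [ 0.1 -0.6 -0.4] Mz 0.00 c -3.55 1.18
z 68.0 act 67.93 F [-0.4  0.3 -0.2] Mz -0.03 c -3.55 1.18
z 67.5 act 67.52 F [-0.5 -0.4 -0.1] Mz -0.03 c -3.55 1.18
z 67.0 act 67.18 F [-0.7 -0.3  2. ] Mz -0.00 c -3.55 1.18
z 66.5 act 67.12 F [-3.2 -0.   7.9] Mz 0.00 c -3.55 1.18
open [ 0.3 -0.1 -0.1  0.   0.   0. ]
42.7917 [ 0.00198151 -0.1009063   0.20687449]
```

View pics/end.png

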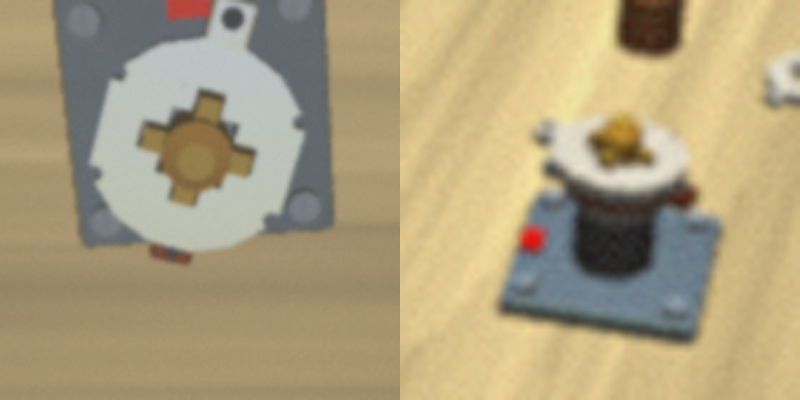

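The plate lies flat with its ear at (232,20), toward +x. The disc's ear shows at (170,253), toward -x, and the teeth stand through the slots. The side view shows both parts stacked flat. I'll hand it in.

```bash
python3 -c "
from h import *
ticket.sign_off(); print(status.current_time())"
```

```text
the job is handed in; nothing more can be done
the job is handed in; nothing more can be done
```

The clutch is rebuilt and handed in, with the clock at about 43 s of the 72 s allowed. The friction disc is on the spindle with its ear to -x, opposite the bottom plate's. The larger separator plate is on top of it with its ear back to +x.

- **Fit:** I found the spindle turned about -0.26 rad. Both parts slid past the tooth tops with under about 3 N of force, so no turning search was needed.
- **Seating:** The disc stopped at 58.0 mm. The plate stopped at about 67.1 mm, against the 67 mm it should rest at. The highest push when seating was about 8 N.
- **Last look:** The final wrist and side pictures show both parts flat and stacked, teeth through the slots and ears the right way. The gripper was open and clear, with no contact force.
- **Disagreements:** The first estimates of where the parts sat were 2–3 mm off along the grip. I corrected them from close-up views of each part in the hand. The plate also sat about 0.025 rad askew in the fingers, and I turned the wrist 0.02 rad to allow for that.
- **Not checked:** I did not take a separate final picture of the pots and tools, but no contact away from the parts showed in the force readings I took.

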